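Walk the amplifier box round to the fence

ROBOT

A 7-joint arm with a two-finger parallel gripper is mounted at the origin on the work surface. World frame = base frame: x ahead of the robot, y to its left, z up, the work surface at z = 0. Lengths are in m, angles in rad, forces in N, time in s.
With the tool pointing down it reaches from about 0.375 to 0.925 m from the base axis. Payload 3.1 kg.
Tool frame: the origin (TCP) lies on the front face of the gripper's body, between the roots of the fingers; the fingertips stand bot.nose_length ahead of it and the grasp point (between the pads) lies 54 mm ahead of it (bot.nose_length is the distance from the TCP to the fingertips, in m); z points along the fingers, y is the line along which they close (so a half turn about z gives the same grasp; the last joint's range is limited). The gripper opens to 85 mm and grips with 20 to 120 N. Pads are 22 mm wide; open, the fingers measure 114 mm over their backs; the gripper's body (76 mm by 85 mm) begins 54 mm behind the grasp point. The pads swing forward as they close: fully open they stand 13 mm farther back than shut.
Start: joints at [1.081, 0.383, 0.044, 1.598, -0.018, 1.161, -0.05], TCP at [0.248, -0.601, 0.304] pointing down, gripper open.
Joint ranges: [-2.61, 2.61], [-0.41, 2.15], [-1.48, 1.57], [0, 2.5], [-1.57, 4.71], [0.05, 1.97], [-2.85, 2.85]. Speed limits (rad/s): [2.79, 2.79, 3.14, 3.14, 3.14, 3.14, 3.14].

INTERFACE

Orientations are given as a unit quaternion [x, y, z, w].
In Python, from station import bot gives the robot as it stands.
- The arm moves only by the tool send_rows, never from a script. Its argument "commands" is text: rows parted by semicolons, each of 7 numbers parted by spaces: the shift along the world's x, y, z in m, then the turn, a rotation vector about the world's x, y, z in rad, then the closure, from -1 (fully open) to 1 (shut). A call has exactly 5 rows; each row shifts and turns the commanded pose from where the row before left it; what a row does not reach is not made up. A row lasts 1/10 s, in which the tool goes at most 50 mm and 8.59 degrees, less where a joint would pass 70% of its speed; a pose out of reach is approached as far as the arm can. A call with a gripper value outside its range is refused whole. The fingers move at their own pace and stop on an object; the grip force is fixed at half the most. Time passes only in rows, so rows that do not move let the fingers close, or fill a call up. It gives the time, the measured TCP pose, the force, the opening and the grip force at its end, in the units of the state.
- bot.read_state(): the state, without advancing time (a new reading comes with each control period).
- bot.camera(name): name is "scene" or "top" or "wrist"; returns the picture (420x560x3 uint8, red, green, blue); there is no depth.
- bot.camera_params(name): a dict with "fx", "fy", "cx", "cy" (pixels), "R" (3x3) and "t" (3): a world point X has camera coordinates R X + t. Camera axes: x right, y down, z forward; pixel columns grow to the right and rows downward; lengths in m; the calibration is good to about 2 mm. A picture is of the moment at which its call begins: read the wrist's pose just before it. camera_params takes no time and is no camera call; for the wrist camera it gives the pose at the moment of the call.
- bot.job_done(): hands the job in; it is judged then, once.
Trained networks look in the newest picture that a camera, given by its name, has taken for a name from the list of things; names that differ only in an ending like _2 or _b are one class to them, and where a whole thing is asked for, a point or a joint stands for the part that bears it (a point fixed in the world has none). Each returns a list of dicts, best first, with "p" (0 to 1); they miss things now and then, are a little off and sometimes report something else, mostly with a low value. They report only what shows in the picture. A call takes as long as a camera call. They do not tell look-alikes from the thing itself.
- bot.find_in(camera, target): "position" ([x, y, z] in m, in world coordinates, good to about 4 mm: the middle of the surface that is visible of it).
- bot.cut_out(camera, target): "region" (420x560 bool, what is visible of it).
- bot.mark_of(camera, target): "position" ([x, y, z] in m, in world coordinates, good to about 4 mm: a listed point, or the origin of a listed thing).
The state is a dict: "clock": time; "joint_pos": joint angles; "joint_velocities": joint speeds; "joint_efforts": joint torques, N m; "ee_pos": TCP position; "eef_rot": TCP orientation; "wrist_force": force on the tool from outside, world axes, zero at the start; "wrist_torque": the same for the moment, N m; "finger_gap": finger opening in m; "grip_force": force on a finger pad.
Only numpy, scipy, OpenCV 4.12 (cv2) and the standard library are available. Lean on these libraries where they do the work, as an engineer would, in place of code of your own. Each camera call takes 0.05 s, during which the arm holds its last target. There are 200 camera calls.

TASK

Walk the heavy gold amplifier box round on the table, pushing it with the fingertips, until the side with the three black sockets lies flat against the dark wooden fence, with no part of that side overhanging the fence's ends. Bring it roughly square before it touches the fence, do not lift or tip it, and leave the mug, the solder reel and the flux pot where they stand.

Things in the scene. Friction and masses are not known exactly. Their poses are not given: they have to be found in the camera images.
- amp: gold cast box on rubber feet, 95 (x) by 120 (y) by 56 mm high, 0.6 to 0.85 kg, takes about 3 to 6 N to slide, too wide to grip; origin at the centre of its underside. Its +x side (120 mm) has three flush black sockets; a black stripe on top runs along that side. Upright sides plain from 4 to 56 mm above the table. It starts turned about 35 to 85 degrees anticlockwise (from above) of the fence
- socket_left (a point): +y end of the socket side's lower edge, at (47.5, 60, 0) mm in the box's frame; axes as the box's
- socket_right (a point): -y end of the socket side's lower edge, at (47.5, -60, 0) mm in the box's frame; axes as the box's
- fence: fixed dark wooden bar, 28 (x) by 240 (y) by 32 mm high. Origin at the centre of its underside; its -x side is the working face, towards the robot. When the socket side lies against it, the box's x and y axes run parallel to, and the same way as, the fence's
- fence_face (a point): middle of the lower edge of the fence's working face, 14 mm from the bar's centre line; axes as the fence's, x pointing into the bar; the face reaches 120 mm to either side along y
- mug: white mug, 76 mm across and 85 mm high with a handle, standing to one side of the work; origin at the centre of its underside
- reel: reel of solder, white flanges, 64 mm across and 50 mm high, standing on end beside the work; origin at the centre of its underside
- pot: small amber flux pot with a black lid, 48 mm across and 55 mm high, standing to the side; origin at the centre of its underside
Things that resemble listed ones, but are neither listed nor needed, are in the scene too. Of the things that look like the amp, take the one that is farthest from the robot's base at the start.

How it is judged:
At the end, for the whole second after the job is handed in: The socket side lies along the fence's working face with a gap of at most 5 mm at either end, wholly within the fence's length (2 mm over is allowed); the box stands flat on the table and at rest; mug, reel and flux pot are within 15 mm of where they were (x of socket_left in the frame of fence_face between -0.005 and 0.004 m and y of socket_left in the frame of fence_face between -0.122 and 0.122 m and x of socket_right in the frame of fence_face between -0.005 and 0.004 m and y of socket_right in the frame of fence_face between -0.122 and 0.122 m and angle between amp's own z axis and vertical below 0.05 rad and height (world z) of amp below 0.005 m and linear speed of amp below 0.01 m/s and distance of each of mug, reel, pot from where it was at the start of the episode below 0.015 m); the robot touches nothing.
It fails at once if the box runs into the fence while turned more than 20 degrees from square to it (contact force between amp and fence above 1 N and angle between the x axis of amp and the x axis of fence, either way round above 0.35 rad).
It fails at once if the box is lifted more than 8 mm (height (world z) of amp above 0.008 m).
It fails at once if the box is tipped more than 8 degrees (angle between amp's own z axis and vertical above 0.14 rad).
It fails at once if the mug, the reel or the flux pot is moved more than 15 mm (distance of any of mug, reel, pot from where it was at the start of the episode above 0.015 m).
It also fails if it takes over 64 s, if anything falls off the work surface, if the arm or the gripper's body presses on something with over 40 N, if the wrist force passes 120 N, or if a joint passes its speed limit or range.

## Working session

There is one attempt and no reset: what is moved stays moved. The work goes in short steps, Python scripts to look and compute and a tool call to move; the robot and the scene stay as the last step left them, time stands still between calls to the robot, and variables do not carry over. Pictures are saved under pics/ and viewed, at most 10 in all, crops included, and the job is handed in when it is done.

Besides the shell and the picture viewer there is one more tool, called after "Call:" by a JSON object that holds its "fn" and its "kwargs". send_rows: Moves the arm, as the interface text tells. Its arguments: {"type":"object","properties":{"commands":{"type":"string"}},"required":["commands"]}

```bash
mkdir -p pics; ls; python3 - <<'E'
from station import bot
import cv2,numpy as np
for c in("top","scene"):
    im=bot.camera(c); cv2.imwrite(f"pics/{c}0.png",im[:,:,::-1])
    for n in("amp","socket_left","socket_right","fence","fence_face","mug","reel","pot"):
        try: print(c,n,[(np.round(d["position"],3).tolist(),round(d["p"],2)) for d in bot.mark_of(c,n)])
        except Exception as e: print(n,e)
p=bot.camera_params("top");print(p)
s=bot.read_state();print(s["clock"],s["ee_pos"],s["eef_rot"],s["finger_gap"],bot.nose_length)
E
```

```text
pics
top amp [([0.501, 0.081, -0.0], 0.94), ([0.313, 0.193, 0.001], 0.65), ([0.605, 0.344, 0.0], 0.63), ([0.674, 0.025, 0.001], 0.56)]
top socket_left []
top socket_right []
top fence [([0.674, 0.024, 0.001], 0.74)]
top fence_face [([0.662, 0.027, -0.001], 0.57)]
top mug [([0.604, 0.345, 0.002], 0.86)]
top reel [([0.474, -0.335, 0.003], 0.56), ([0.502, 0.082, 0.002], 0.36)]
top pot [([0.469, 0.334, -0.0], 0.79)]
scene amp [([0.503, 0.085, -0.004], 0.8), ([0.315, 0.189, -0.001], 0.74)]
scene socket_left [([0.237, 0.175, 0.001], 0.98), ([0.58, 0.101, 0.001], 0.44)]
scene socket_right [([0.579, 0.104, -0.0], 0.78)]
scene fence [([0.676, 0.024, -0.0], 0.7)]
scene fence_face [([0.665, 0.03, 0.001], 0.74)]
scene mug [([0.505, 0.084, -0.006], 0.6), ([0.676, 0.032, -0.002], 0.57)]
scene reel [([0.476, -0.332, -0.0], 0.76)]
scene pot [([0.464, 0.331, 0.001], 0.66)]
{'fx': 521.7453224563226, 'fy': 521.7453224563226, 'cx': 282.1932983625396, 'cy': 215.3428821607147, 'R': array([[ 0.00743488, -0.99962677,  0.02628787],
       [-0.99824336, -0.0089647 , -0.05856467],
       [ 0.05877847, -0.02580627, -0.99793744]]), 't': array([-0.01642228,  0.50119164,  1.03606261])}
0.9 [ 0.24821773 -0.60074193  0.30391344] [9.80871098e-01 1.94658390e-01 2.00608095e-05 1.22900329e-05] 0.08522296479700218 0.0726
```

View pics/top0.png

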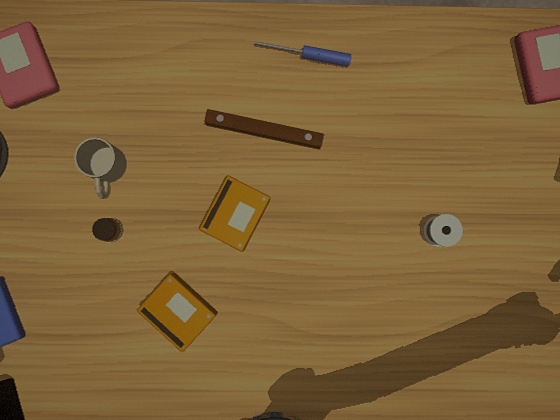

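View pics/scene0.png

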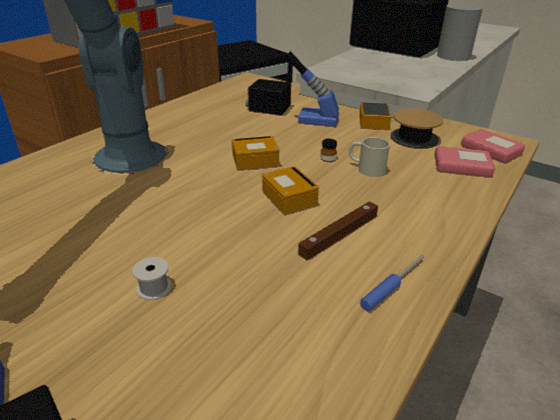

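```bash
python3 - <<'E'
import cv2,numpy as np
s=cv2.imread("pics/scene0.png");t=cv2.imread("pics/top0.png")
a=cv2.resize(s[80:230,220:480],(780,450),interpolation=cv2.INTER_CUBIC)
cv2.imwrite("pics/crop.png",a)
b=cv2.resize(t[90:260,160:340],None,fx=3.5,fy=3.5,interpolation=cv2.INTER_CUBIC);cv2.imwrite("pics/crop2.png",b)
E
```

```text
(no output)
```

View pics/crop.png

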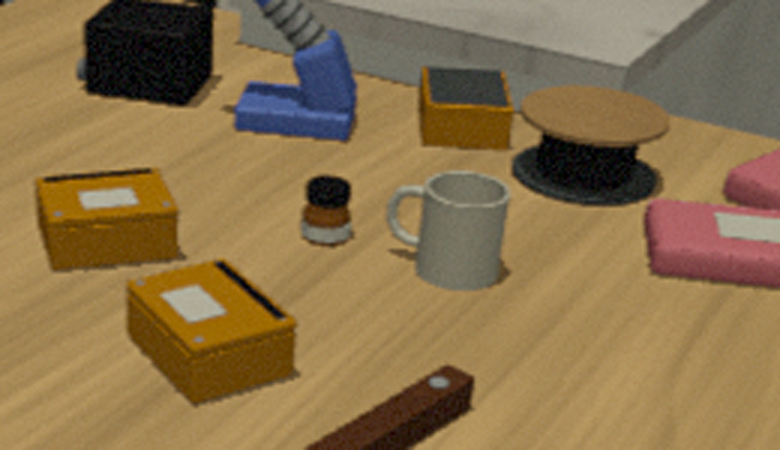

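The top view shows two gold boxes with a stripe and a label: (235,213), about 0.51 m from the base, and (177,311), about 0.37 m. The gold box at scene (375,116) has a dark grey top with no stripe or label, so it isn't one of them. The amp is the one at (235,213): it is the farther of the two, and its turn of about 70° from the fence fits the description. The fence is at (265,129), the mug at (96,158), the pot at (107,230) and the reel at (443,230). Next I'll fit accurate poses.

```bash
cat > h.py <<'E'
import cv2,numpy as np
from scipy.optimize import minimize
from station import bot
def proj(p,X):
    c=X@np.array(p["R"]).T+np.array(p["t"]);return np.c_[p["fx"]*c[:,0]/c[:,2]+p["cx"],p["fy"]*c[:,1]/c[:,2]+p["cy"]]
def corners(x,y,a,s):
    sx,sy,z0,z1=s;P=np.array([[i*sx/2,j*sy/2,k] for i in(-1,1) for j in(-1,1) for k in(z0,z1)])
    c,n=np.cos(a),np.sin(a);return P@np.array([[c,n,0],[-n,c,0],[0,0,1]])+[x,y,0]
def mask(im,kind):
    h=cv2.cvtColor(im,cv2.COLOR_RGB2HSV).astype(int);H,S,V=h[...,0],h[...,1],h[...,2]
    return (H>=12)&(H<=24)&(S>195)&(V>70) if kind=="amp" else (H<=14)&(S>120)&(V<110)&(V>25)
SZ={"amp":(.095,.120,.002,.056),"fence":(.028,.240,0,.032)}
def fit(obs,kind,g):
    # obs: list of (params, mask, valid); silhouettes drawn at 4x
    def cost(v):
        tot=0
        for p,m,ok in obs:
            h=cv2.convexHull(proj(p,corners(v[0],v[1],v[2],SZ[kind])).astype(np.float32))
            c=np.zeros(m.shape,np.uint8);cv2.fillConvexPoly(c,np.round(h*16).astype(np.int32),255,cv2.LINE_AA,4)
            tot+=(np.abs(c/255.-m)*ok).sum()/ (m.sum()+1)
        return tot
    best=None
    for da in(-.15,0,.15):
        r=minimize(cost,[g[0],g[1],g[2]+da],method="Nelder-Mead",options=dict(initial_simplex=np.array([g[0],g[1],g[2]+da])+np.array([[0,0,0],[.015,0,0],[0,.015,0],[0,0,.12]]),xatol=1e-4,fatol=1e-4))
        if best is None or r.fun<best.fun:best=r
    return best.x,best.fun
def look(kind,g,cams=("top","scene"),save=None):
    obs=[]
    for c in cams:
        im=bot.camera(c);p=bot.camera_params(c)
        m=mask(im,kind)
        h=cv2.convexHull(proj(p,corners(*g,SZ[kind])).astype(np.float32))
        roi=np.zeros(m.shape,np.uint8);cv2.fillConvexPoly(roi,np.int32(h),1);roi=cv2.dilate(roi,np.ones((41,41)))
        m=m&(roi>0)
        n,l,st,_=cv2.connectedComponentsWithStats(m.astype(np.uint8));
        if n>1:
            k=1+np.argmax(st[1:,4]);m=(l==k)
        hull=np.zeros(m.shape,np.uint8)
        pts=cv2.findNonZero(m.astype(np.uint8));cv2.fillConvexPoly(hull,cv2.convexHull(pts),1)
        obs.append((p,hull.astype(float),np.ones(m.shape)))
        if save: 
            o=im.copy();o[cv2.morphologyEx(hull,cv2.MORPH_GRADIENT,np.ones((3,3)))>0]=[0,255,255];cv2.imwrite(f"pics/{save}_{c}.png",o[:,:,::-1])
    return fit(obs,kind,g)
E
python3 - <<'E'
from h import *
for cams in(("top",),("scene",),("top","scene")):
    print(cams,look("amp",(.50,.08,1.0),cams,"amp"),look("fence",(.675,.024,-.22),cams,"fen"))
a,b,c,d=[cv2.imread(f"pics/{n}.png") for n in("amp_top","fen_top","amp_scene","fen_scene")]
cr=lambda i,x,y:i[y:y+180,x:x+240]
cv2.imwrite("pics/chk.png",cv2.resize(np.vstack([np.hstack([cr(a,140,100),cr(b,140,100)]),np.hstack([cr(c,200,120),cr(d,200,120)])]),(800,600)))
E
```

```text
('top',) (array([0.50328638, 0.08174394, 1.11192455]), np.float64(0.04344497607655502)) (array([ 0.67678623,  0.02578955, -0.19999919]), np.float64(0.11961080355645028))
('scene',) (array([0.50082331, 0.08551687, 0.99457282]), np.float64(0.11502513957864216)) (array([ 0.6743961 ,  0.0313308 , -0.17407552]), np.float64(0.11695233988525158))
('top', 'scene') (array([0.50348882, 0.08225443, 1.08604078]), np.float64(0.19116934526272308)) (array([ 0.67596486,  0.02750186, -0.1946119 ]), np.float64(0.26438814157774815))
```

View pics/chk.png

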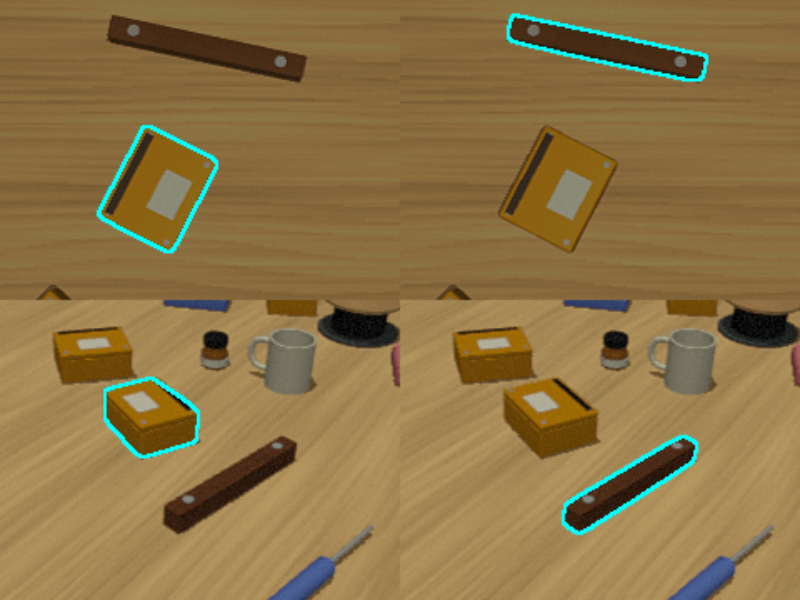

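The outlines match both views. Amp: (0.503, 0.082), yaw 64°. Fence: (0.677, 0.026), yaw -11.5°. Plan: close the fingers and push on the box's +y side near the socket end, which turns it clockwise.

Call:
{"fn": "send_rows", "kwargs": {"commands": "0.0095 0.038 -0.005 0 0 -0.03 1;0.0095 0.038 -0.005 0 0 -0.03 1;0.0095 0.038 -0.005 0 0 -0.03 1;0.0095 0.038 -0.005 0 0 -0.03 1;0.0095 0.038 -0.005 0 0 -0.03 1"}}

```text
clock: 1.8
ee_pos: [0.296, -0.4092, 0.2789]
eef_rot: [0.993, 0.12, 0.0, 0.0]
wrist_force: [1.4, -0.2, 0.2]
finger_gap: 0.0121
grip_force: 0.0
```

Call:
{"fn": "send_rows", "kwargs": {"commands": "0.0095 0.038 -0.005 0 0 -0.03 1;0.0095 0.038 -0.005 0 0 -0.03 1;0.0095 0.038 -0.005 0 0 -0.03 1;0.0095 0.038 -0.005 0 0 -0.03 1;0.0095 0.038 -0.005 0 0 -0.03 1"}}

```text
clock: 2.3
ee_pos: [0.3435, -0.2193, 0.2541]
eef_rot: [0.999, 0.045, 0.0, 0.0]
wrist_force: [0.5, -0.9, -0.0]
finger_gap: 0.0001
grip_force: 0.0
```

Call:
{"fn": "send_rows", "kwargs": {"commands": "0.0095 0.038 -0.005 0 0 -0.03 1;0.0095 0.038 -0.005 0 0 -0.03 1;0.0095 0.038 -0.005 0 0 -0.03 1;0.0095 0.038 -0.005 0 0 -0.03 1;0.0095 0.038 -0.005 0 0 -0.03 1"}}

```text
clock: 2.8
ee_pos: [0.3911, -0.0293, 0.2292]
eef_rot: [1.0, -0.03, 0.001, 0.0]
wrist_force: [1.1, -1.1, -0.2]
finger_gap: 0.0001
grip_force: 0.0
```

Call:
{"fn": "send_rows", "kwargs": {"commands": "0.0095 0.038 -0.005 0 0 -0.03 1;0.0095 0.038 -0.005 0 0 -0.03 1;0.0095 0.038 -0.005 0 0 -0.03 1;0.0095 0.038 -0.005 0 0 -0.03 1;0.0095 0.038 -0.005 0 0 -0.03 1"}}

```text
clock: 3.3
ee_pos: [0.4388, 0.1607, 0.2041]
eef_rot: [0.994, -0.105, 0.001, -0.0]
wrist_force: [1.2, 1.1, 0.3]
finger_gap: 0.0002
grip_force: 0.0
```

```bash
python3 - <<'E'
from h import *
print(bot.nose_length,look("amp",(.503,.082,1.1),("top",)))
E
```

```text
0.0726 (array([0.50349457, 0.08207292, 1.11078512]), np.float64(0.047109035675729966))
```

Call:
{"fn": "send_rows", "kwargs": {"commands": "0 0 -0.021 0 0 0 1;0 0 -0.021 0 0 0 1;0 0 -0.021 0 0 0 1;0 0 -0.021 0 0 0 1;0 0 -0.021 0 0 0 1"}}

```text
clock: 3.85
ee_pos: [0.4386, 0.159, 0.0983]
eef_rot: [0.995, -0.104, 0.0, -0.0]
wrist_force: [0.9, -0.0, -0.5]
finger_gap: 0.0
grip_force: 0.0
```

Call:
{"fn": "send_rows", "kwargs": {"commands": "0.0045 -0.0022 0 0 0 0 1;0.0045 -0.0022 0 0 0 0 1;0.0045 -0.0022 0 0 0 0 1;0.0045 -0.0022 0 0 0 0 1;0.0045 -0.0022 0 0 0 0 1"}}

```text
clock: 4.35
ee_pos: [0.4597, 0.1502, 0.0999]
eef_rot: [0.995, -0.104, -0.001, -0.001]
wrist_force: [-8.5, 5.7, 8.1]
finger_gap: 0.0
grip_force: 4.9
```

Call:
{"fn": "send_rows", "kwargs": {"commands": "0.0052 -0.003 0 0 0 0 1;0.005 -0.0033 0 0 0 0 1;0.0048 -0.0036 0 0 0 0 1;0.0047 -0.0038 0 0 0 0 1;0.0045 -0.004 0 0 0 0 1"}}

```text
clock: 4.85
ee_pos: [0.4847, 0.1339, 0.1001]
eef_rot: [0.995, -0.103, 0.0, -0.002]
wrist_force: [-3.7, 5.7, 2.4]
finger_gap: -0.0002
grip_force: 2.8
```

```bash
python3 - <<'E'
from h import *
print(look("amp",(.515,.07,.85),("top",),"p1"),look("amp",(.515,.07,.85),("scene",),"p1"))
s=bot.read_state();print(s["ee_pos"],s["wrist_force"])
a,b=[cv2.imread(f"pics/p1_{n}.png") for n in("top","scene")]
cv2.imwrite("pics/p1.png",np.hstack([a[60:360,120:420],b[60:360,180:480]]))
E
```

```text
(array([0.52038935, 0.0602252 , 0.94589366]), np.float64(0.13418405850793783)) (array([0.51703489, 0.0636837 , 0.87543085]), np.float64(0.08771135984758276))
[0.48575298 0.13263024 0.1000524 ] [-0.69627349  4.24382152  2.72987204]
```

View pics/p1.png

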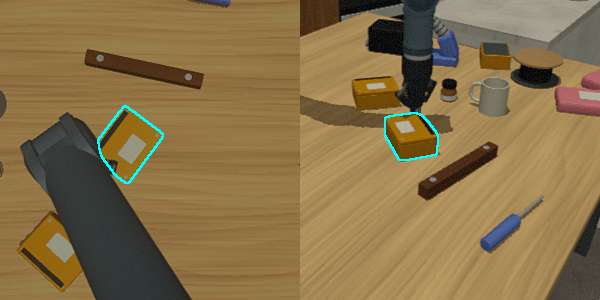

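The push works: the box has turned about 12° and stays flat. The arm covers part of the box in the top view, so I'll mask it out of the fit.

```bash
python3 - <<'E'
s=open("h.py").read()
s=s.replace('(S>195)&(V>70)','(S>185)&(V>45)')
s=s.replace('''obs.append((p,hull.astype(float),np.ones(m.shape)))''','''hs=cv2.cvtColor(im,cv2.COLOR_RGB2HSV);g8=((hs[...,1]<110)&(hs[...,2]<120)).astype(np.uint8)
        n,l,st,_=cv2.connectedComponentsWithStats(g8);arm=np.isin(l,[i for i in range(1,n) if st[i,4]>1500]).astype(np.uint8)
        arm=cv2.dilate(arm,np.ones((9,9)))
        obs.append((p,hull.astype(float),(arm==0)*1.0))''')
open("h.py","w").write(s)
E
python3 - <<'E'
from h import *
for c in(("top",),("scene",),("top","scene")):print(look("amp",(.518,.063,.9),c,"p2"))
E
```

```text
(array([0.5216961 , 0.06022739, 0.93507187]), np.float64(0.013336332099749874))
(array([0.5170854 , 0.06399254, 0.8796893 ]), np.float64(0.060718396741536555))
(array([0.52106835, 0.06071922, 0.91972528]), np.float64(0.10072352171733202))
```

Call:
{"fn": "send_rows", "kwargs": {"commands": "-0.009 0.004 0 0 0 0 1;0 0 0.025 0 0 0 1;0 0 0.025 0 0 0 1;0 0 0.025 0 0 0 1;0 0 0.025 0 0 0 1"}}

```text
clock: 5.65
ee_pos: [0.4751, 0.1326, 0.1992]
eef_rot: [0.995, -0.105, -0.001, 0.002]
wrist_force: [0.2, -0.1, 0.6]
finger_gap: 0.0001
grip_force: 0.0
```

Call:
{"fn": "send_rows", "kwargs": {"commands": "0.026 -0.008 0 0 0 0 1;0.026 -0.008 0 0 0 0 1;0.026 -0.008 0 0 0 0 1;0.026 -0.008 0 0 0 0 1;0.026 -0.008 0 0 0 0 1"}}

```text
clock: 6.15
ee_pos: [0.6061, 0.0921, 0.1982]
eef_rot: [0.995, -0.105, -0.001, 0.002]
wrist_force: [0.5, 0.1, 0.5]
finger_gap: -0.0
grip_force: 0.0
```

```bash
python3 - <<'E'
from h import *
print(look("amp",(.52,.06,.93),("top",),"p3"),look("amp",(.52,.06,.93),("scene",),"p3"),bot.read_state()["ee_pos"])
E
```

```text
Traceback (most recent call last):
  File "h.py", line 39, in look
    pts=cv2.findNonZero(m.astype(np.uint8));cv2.fillConvexPoly(hull,cv2.convexHull(pts),1)
                                                                    ~~~~~~~~~~~~~~^^^^^
cv2.error: OpenCV(4.12.0) /io/opencv/modules/imgproc/src/convhull.cpp:143: error: (-215:Assertion failed) total >= 0 && (depth == CV_32F || depth == CV_32S) in function 'convexHull'
```

Call:
{"fn": "send_rows", "kwargs": {"commands": "0.003 0.006 -0.02 0 0 0 1;0 0 -0.02 0 0 0 1;0 0 -0.021 0 0 0 1;0 0 -0.021 0 0 0 1;0 0 -0.02 0 0 0 1"}}

```text
clock: 6.7
ee_pos: [0.6079, 0.0986, 0.0953]
eef_rot: [0.995, -0.104, -0.001, 0.002]
wrist_force: [0.0, -0.6, -0.5]
finger_gap: 0.0002
grip_force: 0.0
```

Call:
{"fn": "send_rows", "kwargs": {"commands": "-0.0036 -0.0048 0 0 0 0 1;-0.0036 -0.0048 0 0 0 0 1;-0.0036 -0.0048 0 0 0 0 1;-0.0037 -0.0048 0 0 0 0 1;-0.0038 -0.0046 0 0 0 0 1"}}

```text
clock: 7.2
ee_pos: [0.5925, 0.0769, 0.0987]
eef_rot: [0.995, -0.104, 0.003, -0.001]
wrist_force: [3.0, 1.5, -0.2]
finger_gap: -0.0001
grip_force: 1.5
```

Call:
{"fn": "send_rows", "kwargs": {"commands": "-0.004 -0.0045 0 0 0 0 1;-0.0042 -0.0043 0 0 0 0 1;-0.0043 -0.0042 0 0 0 0 1;-0.0045 -0.004 0 0 0 0 1;-0.0046 -0.0039 0 0 0 0 1"}}

```text
clock: 7.7
ee_pos: [0.5707, 0.0561, 0.0982]
eef_rot: [0.995, -0.104, 0.002, -0.001]
wrist_force: [5.3, 1.6, 2.1]
finger_gap: -0.0
grip_force: 2.4
```

```bash
python3 - <<'E'
from h import *
print(bot.read_state()["ee_pos"])
print(look("amp",(.505,.042,.7),("scene",),"p3"))
cv2.imwrite("pics/p3t.png",bot.camera("top")[:,:,::-1])
a,b=[cv2.imread(f"pics/{n}.png") for n in("p3t","p3_scene")]
cv2.imwrite("pics/p3.png",np.hstack([a[60:360,120:420],b[60:360,180:480]]))
E
```

```text
[0.57069473 0.05614943 0.09816194]
(array([0.49301432, 0.05392947, 0.73274503]), np.float64(0.05139571993791943))
```

View pics/p3.png

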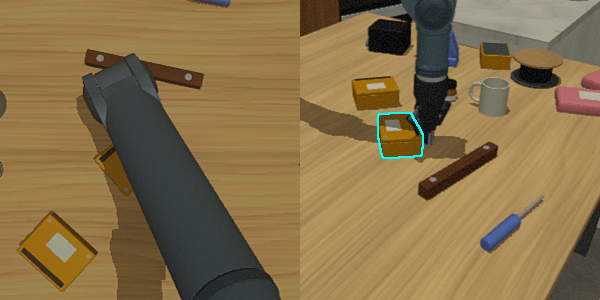

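Call:
{"fn": "send_rows", "kwargs": {"commands": "-0.0045 -0.0039 0 0 0 0 1;-0.0047 -0.0038 0 0 0 0 1;-0.0048 -0.0036 0 0 0 0 1;-0.0049 -0.0035 0 0 0 0 1;-0.005 -0.0034 0 0 0 0 1"}}

```text
clock: 8.3
ee_pos: [0.5467, 0.0378, 0.0978]
eef_rot: [0.995, -0.104, 0.002, -0.0]
wrist_force: [5.8, 0.2, 2.2]
finger_gap: -0.0001
grip_force: 2.5
```

Call:
{"fn": "send_rows", "kwargs": {"commands": "-0.005 -0.0033 0 0 0 0 1;0.008 0.006 0 0 0 0 1;0.006 0.005 0.03 0 0 0 1;0 0 0.035 0 0 0 1;0 0 0.035 0 0 0 1"}}

```text
clock: 8.8
ee_pos: [0.5518, 0.0458, 0.196]
eef_rot: [0.995, -0.104, -0.004, 0.001]
wrist_force: [0.8, 0.4, 0.1]
finger_gap: -0.0
grip_force: 0.0
```

Call:
{"fn": "send_rows", "kwargs": {"commands": "-0.02 0.045 0.01 0 0 0 1;-0.02 0.045 0.01 0 0 0 1;-0.02 0.045 0.01 0 0 0 1;-0.02 0.045 0.01 0 0 0 1;-0.02 0.045 0.01 0 0 0 1"}}

```text
clock: 9.3
ee_pos: [0.4518, 0.2699, 0.2457]
eef_rot: [0.995, -0.104, -0.002, 0.002]
wrist_force: [1.0, 0.3, 0.3]
finger_gap: 0.0002
grip_force: 0.0
```

```bash
python3 - <<'E'
from h import *
print(bot.read_state()["ee_pos"])
for c in("scene","top"):
  try: print(look("amp",(.48,.04,.6),(c,),"p4"))
  except Exception as e: print("hid")
E
```

```text
[0.45181829 0.26993886 0.24565875]
(array([0.46470295, 0.04457399, 0.54043344]), np.float64(0.07553244502220778))
(array([0.46820462, 0.03923763, 0.48676108]), np.float64(0.033008108601156216))
```

The box now stands at (0.468, 0.039), yaw 28°, which is 39° from square. Next I'll push it forward at the left end of its back face, so it turns clockwise as it advances.

Call:
{"fn": "send_rows", "kwargs": {"commands": "-0.0136 -0.0445 -0.009 0 0 0 1;-0.0136 -0.0445 -0.009 0 0 0 1;-0.0136 -0.0445 -0.009 0 0 0 1;-0.0136 -0.0445 -0.009 0 0 0 1;-0.0136 -0.0445 -0.009 0 0 0 1"}}

```text
clock: 9.9
ee_pos: [0.3839, 0.0449, 0.2002]
eef_rot: [0.995, -0.104, -0.003, 0.001]
wrist_force: [0.5, -1.9, 0.3]
finger_gap: -0.0004
grip_force: 0.0
```

Call:
{"fn": "send_rows", "kwargs": {"commands": "0 0 0 0 0 0 1;0 0 -0.025 0 0 0 1;0 0 -0.025 0 0 0 1;0 0 -0.025 0 0 0 1;0 0 -0.025 0 0 0 1"}}

```text
clock: 10.4
ee_pos: [0.3854, 0.047, 0.1002]
eef_rot: [0.995, -0.104, -0.002, 0.0]
wrist_force: [0.0, -0.2, -0.1]
finger_gap: -0.0001
grip_force: 0.0
```

Call:
{"fn": "send_rows", "kwargs": {"commands": "0.005 0.003 -0.002 0 0 0 1;0.0053 0.0027 0 0 0 0 1;0.0054 0.0025 0 0 0 0 1;0.0055 0.0023 0 0 0 0 1;0.0056 0.0022 0 0 0 0 1"}}

```text
clock: 10.9
ee_pos: [0.4136, 0.0599, 0.1001]
eef_rot: [0.995, -0.104, -0.0, 0.0]
wrist_force: [-2.6, 0.9, -1.7]
finger_gap: -0.0001
grip_force: 1.3
```

Call:
{"fn": "send_rows", "kwargs": {"commands": "0.0057 0.002 0 0 0 0 1;0.0057 0.0018 0 0 0 0 1;0.0058 0.0016 0 0 0 0 1;0.0058 0.0014 0 0 0 0 1;0.0059 0.0011 0 0 0 0 1"}}

```text
clock: 11.4
ee_pos: [0.4407, 0.0675, 0.0994]
eef_rot: [0.995, -0.104, -0.002, 0.001]
wrist_force: [-8.0, 0.8, 7.1]
finger_gap: 0.0001
grip_force: 4.1
```

```bash
python3 - <<'E'
from h import *
print(bot.read_state()["ee_pos"])
for c in("scene","top"):
  try: print(look("amp",(.50,.05,.3),(c,),"p5"))
  except Exception as e: print("hid")
E
```

```text
[0.44068186 0.06753204 0.09944612]
(array([0.5029314 , 0.04587483, 0.26611874]), np.float64(0.0652098087392205))
(array([0.50767645, 0.04048396, 0.19415388]), np.float64(0.030710111644193818))
```

Call:
{"fn": "send_rows", "kwargs": {"commands": "0.0059 0.0009 0 0 0 0 1;0.006 0.0007 0 0 0 0 1;0.006 0.0005 0 0 0 0 1;0.006 0.0003 0 0 0 0 1;0.006 0.0001 0 0 0 0 1"}}

```text
clock: 12.0
ee_pos: [0.473, 0.0699, 0.0996]
eef_rot: [0.995, -0.104, 0.0, -0.0]
wrist_force: [-2.9, 1.5, -0.9]
finger_gap: -0.0
grip_force: 1.4
```

Call:
{"fn": "send_rows", "kwargs": {"commands": "0.006 -0.0001 0 0 0 0 1;0.006 -0.0003 0 0 0 0 1;0.006 -0.0005 0 0 0 0 1;-0.015 0.003 0 0 0 0 1;-0.015 0.003 0 0 0 0 1"}}

```text
clock: 12.5
ee_pos: [0.4633, 0.0747, 0.1006]
eef_rot: [0.994, -0.105, 0.003, -0.001]
wrist_force: [-1.0, 0.9, -0.3]
finger_gap: 0.0001
grip_force: 0.0
```

```bash
python3 - <<'E'
from h import *
print(bot.read_state()["ee_pos"])
for c in("scene","top"):
  try: print(look("amp",(.545,.04,-.1),(c,),"p6"))
  except Exception as e: print("hid")
E
```

```text
[0.46328569 0.07465004 0.10063638]
(array([0.54621765, 0.03430781, 0.03382131]), np.float64(0.07328833172613305))
(array([ 0.54883155,  0.02973292, -0.0454761 ]), np.float64(0.030989956958393114))
```

The box is now 9° off square with about 64 mm to go. I'll open the fingers and push the back face with both of them, straight towards the fence.

Call:
{"fn": "send_rows", "kwargs": {"commands": "0.0028 -0.006 -0.002 0 0 0 -1;0.0028 -0.006 -0.002 0 0 0 -1;0.0028 -0.006 -0.002 0 0 0 -1;0.0028 -0.006 -0.002 0 0 0 -1;0.0028 -0.006 -0.002 0 0 0 -1"}}

```text
clock: 13.1
ee_pos: [0.4749, 0.044, 0.0894]
eef_rot: [0.995, -0.104, 0.0, -0.0]
wrist_force: [-0.0, 0.2, 0.1]
finger_gap: 0.0726
grip_force: 0.0
```

Call:
{"fn": "send_rows", "kwargs": {"commands": "0 0 0 0 0 0 -1;0 0 0 0 0 0 -1;0 0 0 0 0 0 -1;0.005 -0.001 0 0 0 0 -1;0.0059 -0.0012 0 0 0 0 -1"}}

```text
clock: 13.6
ee_pos: [0.485, 0.0432, 0.0897]
eef_rot: [0.995, -0.103, -0.0, -0.0]
wrist_force: [-2.5, 2.5, 1.4]
finger_gap: 0.0855
grip_force: 1.3
```

Call:
{"fn": "send_rows", "kwargs": {"commands": "0.0059 -0.0012 0 0 0 0 -1;0.0059 -0.0012 0 0 0 0 -1;0.0059 -0.0012 0 0 0 0 -1;0.0059 -0.0012 0 0 0 0 -1;0.0059 -0.0012 0 0 0 0 -1"}}

```text
clock: 14.1
ee_pos: [0.5118, 0.0388, 0.0891]
eef_rot: [0.995, -0.103, -0.004, 0.0]
wrist_force: [-7.9, 2.0, 7.2]
finger_gap: 0.0853
grip_force: 4.6
```

```bash
python3 - <<'E'
from h import *
print(bot.read_state()["ee_pos"])
for c in("scene","top"):
  try: print(look("amp",(.57,.025,-.15),(c,),"p7"))
  except Exception as e: print("hid")
a,b=[cv2.imread(f"pics/p7_{n}.png") for n in("top","scene")]
cv2.imwrite("pics/p7.png",np.hstack([a[60:360,120:420],b[60:360,180:480]]))
E
```

```text
[0.51179367 0.03880061 0.08907868]
(array([ 0.56214881,  0.02566186, -0.19284212]), np.float64(0.056685536139141846))
(array([ 0.54438879,  0.0232387 , -0.17278386]), np.float64(0.01860231271995978))
```

View pics/p7.png

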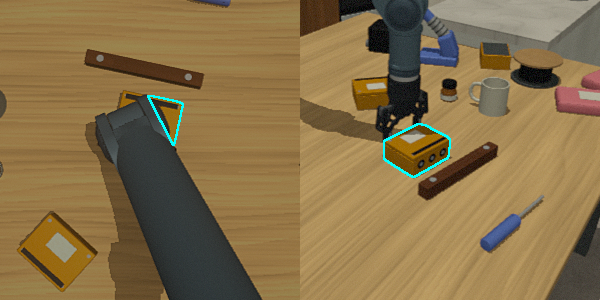

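Call:
{"fn": "send_rows", "kwargs": {"commands": "0.0059 -0.0012 0 0 0 0 -1;0.0059 -0.0012 0 0 0 0 -1;0.0059 -0.0012 0 0 0 0 -1;0.0059 -0.0012 0 0 0 0 -1;0.0059 -0.0012 0 0 0 0 -1"}}

```text
clock: 14.7
ee_pos: [0.541, 0.0313, 0.0888]
eef_rot: [0.995, -0.104, -0.004, 0.001]
wrist_force: [-8.4, 2.0, 6.2]
finger_gap: 0.0854
grip_force: 4.2
```

Call:
{"fn": "send_rows", "kwargs": {"commands": "0.0029 -0.0006 0 0 0 0 -1;0.0029 -0.0006 0 0 0 0 -1;0.0029 -0.0006 0 0 0 0 -1;0.0019 -0.0004 0 0 0 0 -1;0 0 0 0 0 0 -1"}}

```text
clock: 15.2
ee_pos: [0.5534, 0.0285, 0.0889]
eef_rot: [0.995, -0.104, -0.002, 0.0]
wrist_force: [-3.1, 0.6, -0.1]
finger_gap: 0.0855
grip_force: 2.0
```

```bash
python3 - <<'E'
from h import *
s=bot.read_state();print(s["ee_pos"],s["wrist_force"])
print(look("amp",(.61,.018,-.2),("scene",),"p8"))
cv2.imwrite("pics/p8t.png",bot.camera("top")[:,:,::-1])
E
```

```text
[0.55339305 0.02850292 0.08887476] [-3.13491121  0.63976504 -0.12235477]
(array([ 0.59366782,  0.01859213, -0.28594229]), np.float64(0.10407849886942729))
```

Call:
{"fn": "send_rows", "kwargs": {"commands": "0.002 -0.0004 0 0 0 0 -1;0.002 -0.0004 0 0 0 0 -1;0.001 -0.0002 0 0 0 0 -1;0.001 -0.0002 0 0 0 0 -1;0 0 0 0 0 0 -1"}}

```text
clock: 15.8
ee_pos: [0.5544, 0.0284, 0.0887]
eef_rot: [0.995, -0.104, -0.007, 0.002]
wrist_force: [-16.2, 1.5, 11.7]
finger_gap: 0.0855
grip_force: 8.1
```

The force rose to 16 N and the tool stopped, so the box is against the fence. I'll retreat and check.

Call:
{"fn": "send_rows", "kwargs": {"commands": "-0.008 0.0016 0 0 0 0 -1;-0.02 0.004 0 0 0 0 -1;-0.02 0.004 0.03 0 0 0 -1;-0.02 0.03 0.04 0 0 0 -1;-0.02 0.045 0.02 0 0 0 -1"}}

```text
clock: 16.3
ee_pos: [0.4789, 0.1051, 0.1788]
eef_rot: [0.994, -0.108, 0.005, -0.0]
wrist_force: [1.0, 0.5, 0.3]
finger_gap: 0.0853
grip_force: 0.0
```

Call:
{"fn": "send_rows", "kwargs": {"commands": "0 0.045 0 0 0 0 -1;0 0.045 0 0 0 0 -1;0 0.045 0 0 0 0 -1;0 0.04 0 0 0 0 -1;0 0 0 0 0 0 -1"}}

```text
clock: 16.8
ee_pos: [0.4757, 0.2912, 0.178]
eef_rot: [0.995, -0.099, 0.003, -0.005]
wrist_force: [0.4, 0.4, 0.4]
finger_gap: 0.0854
grip_force: 0.0
```

```bash
python3 - <<'E'
from h import *
s=bot.read_state();print(s["clock"],s["ee_pos"],s["wrist_force"])
for c in("top","scene"):
    cv2.imwrite(f"pics/f_{c}.png",bot.camera(c)[:,:,::-1])
    r,e=look("amp",(.615,.02,-.2),(c,));
    F=np.array([.677,.0258]);a=-.2;xf=np.array([np.cos(a),np.sin(a)]);yf=np.array([-xf[1],xf[0]])
    for k in(.06,-.06):
        q=r[:2]+.0475*np.array([np.cos(r[2]),np.sin(r[2])])+k*np.array([-np.sin(r[2]),np.cos(r[2])])-(F-.014*xf);print(c,r,e,q@xf,q@yf)
    for n in("mug","reel","pot"):print(n,[(np.round(d["position"],3).tolist(),round(d["p"],2)) for d in bot.mark_of(c,n)][:1])
a,b=[cv2.imread(f"pics/f_{n}.png") for n in("top","scene")]
cv2.imwrite("pics/f.png",np.hstack([cv2.resize(a[80:230,180:345],None,fx=2.4,fy=2.4,interpolation=2),cv2.resize(b[140:290,260:425],None,fx=2.4,fy=2.4,interpolation=2)]))
E
```

```text
16.8 [0.47566935 0.29115567 0.17801136] [0.43335341 0.37674034 0.39001954]
top [ 0.61232494  0.00659678 -0.21081207] 0.10487312572087659 0.002575163420150598 0.027813541649790562
top [ 0.61232494  0.00659678 -0.21081207] 0.10487312572087659 0.0012777399712829362 -0.09217944436353576
mug [([0.603, 0.347, 0.003], 0.85)]
reel [([0.474, -0.335, 0.0], 0.91)]
pot [([0.47, 0.333, 0.0], 0.48)]
scene [ 0.6046475   0.01549382 -0.04924042] 0.21635939262017778 -0.016912873451653803 0.04197845212531049
scene [ 0.6046475   0.01549382 -0.04924042] 0.21635939262017778 0.0011098230047855413 -0.0766604218260173
mug [([0.606, 0.346, 0.0], 0.84)]
reel [([0.476, -0.331, -0.003], 0.97)]
pot [([0.467, 0.332, 0.001], 0.89)]
```

View pics/f.png

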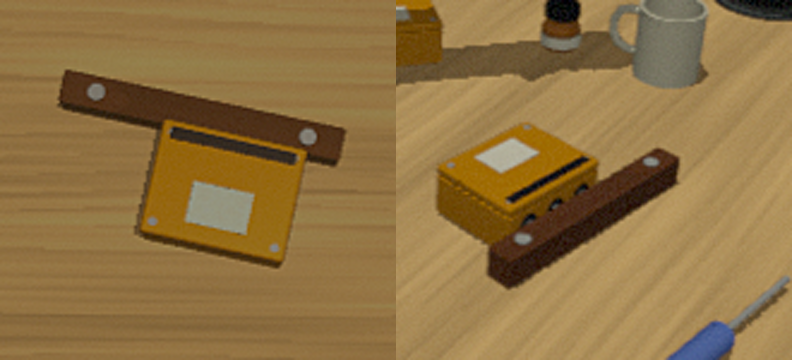

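The close-ups show the socket side lying along the fence (top view: box at about (225,190), fence at (200,115)), parallel and well inside its ends. The top-view fit puts both ends within about 3 mm of the face and y from -92 to +28 mm. The fence hides the lower box in the scene view, so I'm ignoring that fit. The mug, reel and pot haven't moved.

```bash
python3 -c "
from station import bot
print(bot.job_done())"
```

```text
the job is handed in; nothing more can be done
None
```

The job is handed in after about 17 s of the 64 s allowed. By my top-view measurement the amp's socket side lies against the fence, both ends within about 3 mm of the face and inside the fence's length, and the mug, reel and pot have not moved; the hand-in gave no verdict.

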